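Tip the pan so the brass lamp caps gather for the scoop

ROBOT

A 7-joint arm with a two-finger parallel gripper is mounted at the origin on the work surface. World frame = base frame: x ahead of the robot, y to its left, z up, the work surface at z = 0. Lengths are in m, angles in rad, forces in N, time in s.
With the tool pointing down it reaches from about 0.35 to 0.775 m from the base axis. Payload 3.1 kg.
Tool frame: the origin (TCP) lies midway between the tips of the shut fingers; the grasp point (between the pads) lies 19 mm behind it (arm.grasp_offset is the distance from the TCP to the grasp point, in m); x points along the fingers, y is the direction in which the jaws open and shut, and the axes are right-handed (so a half turn about x gives the same grasp; the last joint's range is limited). The gripper opens to 85 mm and grips with 20 to 120 N. Pads are 22 mm wide; open, the fingers measure 114 mm over their backs; the gripper's body (76 mm by 85 mm) begins 54 mm behind the grasp point. The pads swing forward as they close: fully open they stand 13 mm farther back than shut.
Start: joints at [-1.244, 0.311, 0.014, 1.512, -0.004, 1.319, -0.027], TCP at [0.198, 0.513, 0.231] pointing down, gripper open.
Joint ranges: [-2.7, 2.7], [-0.3, 1.91], [-1.27, 1.3], [0.12, 2.57], [-1.44, 4.58], [0.2, 2.03], [-3.05, 3.05]. Speed limits (rad/s): [2.79, 2.79, 3.14, 3.14, 3.14, 3.14, 3.14].

INTERFACE

Orientations are given as a rotation vector (axis times angle).
In Python, from plant import arm, camera gives the robot as it stands. The module is installed in compiled form; this text tells all that it offers.
- The arm moves only by the tool play_rows, never from a script. Its argument "targets" is a list of rows, each a list of 7 numbers: the opening, from -1 (shut) to 1 (fully open), so that 0 is half open, then the shift along the tool's x, y, z in units of 40 mm (1.0 is 40 mm), then the turn, a rotation vector about the tool's x, y, z in units of 10 degrees (1.0 is 10 degrees). In form: [[gripper, tx, ty, tz, rx, ry, rz], ...]. A call has 1 to 10 rows; each row shifts and turns the commanded pose from where the row before left it, along the tool's axes as they then stand; what a row does not reach is not made up. A row lasts 1/8 s, in which the tool goes at most 62.5 mm and 10.7 degrees, less where a joint would pass 70% of its speed; a pose out of reach is approached as far as the arm can. A call is refused whole if a number of a shift passes 1 or a number of a turn 1, either way. A call with a gripper value outside its range is refused whole. The fingers move at their own pace and stop on an object; "newtons" is the grip in N (left out, the last holds). Time passes only in rows, so rows that do not move let the fingers close. It gives the time, the measured TCP pose, the force and the opening at its end, in the units of the state.
- arm.get_state(): the state, without advancing time (a new reading comes with each control period).
- camera(name): name is "scene" or "top" or "wrist"; returns a dict with "color" (384x512x3 uint8, red, green, blue), "z_map" (384x512 float32, m along the optical axis (not along the pixel's ray), 0 where there is no reading), "camera_matrix" (3x3 intrinsics, pixels), "origin" and "attitude" of the camera in the world; the wrist camera has in their place "mount" (4x4, takes a point from camera to tool coordinates, whose origin is the TCP and whose axes are the tool frame's). Camera axes: x right, y down, z forward; pixel columns grow to the right and rows downward; lengths in m; the calibration is good to about 2 mm. A picture is of the moment at which its call begins: read the wrist's pose just before it.
- arm.finish_job(): hands the job in, once; it reports no verdict.
The state is a dict: "time": time; "joint_positions": joint angles; "joint_velocities": joint speeds; "effort": joint torques, N m; "tool_pos": TCP position; "ee_rot": TCP orientation; "force": force on the tool from outside, world axes, zero at the start; "torque": the same for the moment, N m; "opening": opening from 0.0 (shut) to 1.0 (fully open).
Only numpy, scipy, OpenCV 4.12 (cv2) and the standard library are available. Lean on these libraries where they do the work, as an engineer would, in place of code of your own. Each camera call takes 0.05 s, during which the arm holds its last target.

TASK

Take the tipping pan that holds the brass lamp caps by its red handle bar and tip it up until all three brass caps have slid down together against the low, hinged end, ready for the scoop. Then lower the pan level again with the caps still gathered there, and let go of it.

Things in the scene. Friction and masses are not known exactly. Their poses are not given: they have to be found in the camera images.
- brass_pan_handle (a point): Middle of the round red handle bar of the white pan that holds the brass caps (its twin holds black caps). Bar 12 mm thick, 100 mm long, 50 mm above the table, 52 mm clear of the pan's end wall. Axes turn with the pan: x along the pan to the low, hinged end, y along the bar, z up. Hinge axis: parallel to y, 290 mm along x, 10 mm below the bar. Inner face of the low end wall: 286 mm along x
- brass_pan_floor (a point): Centre of that pan's floor (top face), 170 mm along x from the bar and 16 mm below it; same axes. Pan about 0.45 kg, 240 x 150 mm, 4 mm walls 22 mm above the floor. Raising the bar tips it, from level to a stop at 0.85 rad; the damped hinge lets it sink back level slowly. The caps begin to slide at 13 to 20 degrees, run freely at 30 to 40, and stay put once it is level again
- brass_cap0_mid (a point): brass cone-shaped cap (first) with ribs, 32 mm across its base, 14 mm across its top, 26 mm high, 35 g, standing loose on the floor of the brass pan; the point is its centre, half-way up
- brass_cap1_mid (a point): brass cone-shaped cap (second) with ribs, 32 mm across its base, 14 mm across its top, 26 mm high, 35 g, standing loose on the floor of the brass pan; the point is its centre, half-way up
- brass_cap2_mid (a point): brass cone-shaped cap (third) with ribs, 32 mm across its base, 14 mm across its top, 26 mm high, 35 g, standing loose on the floor of the brass pan; the point is its centre, half-way up

How it is judged:
On the way:
1. the pan is tipped up (more than 0.2 rad) and all three brass caps lie gathered at its low end (centres within 60 mm of the end wall) (angle between brass_pan_handle's own z axis and vertical above 0.2 rad and x of brass_cap0_mid in the frame of brass_pan_handle between 0.226 and 0.29 m and y of brass_cap0_mid in the frame of brass_pan_handle between -0.07 and 0.07 m and z of brass_cap0_mid in the frame of brass_pan_handle between -0.025 and 0.035 m and x of brass_cap1_mid in the frame of brass_pan_handle between 0.226 and 0.29 m and y of brass_cap1_mid in the frame of brass_pan_handle between -0.07 and 0.07 m and z of brass_cap1_mid in the frame of brass_pan_handle between -0.025 and 0.035 m and x of brass_cap2_mid in the frame of brass_pan_handle between 0.226 and 0.29 m and y of brass_cap2_mid in the frame of brass_pan_handle between -0.07 and 0.07 m and z of brass_cap2_mid in the frame of brass_pan_handle between -0.025 and 0.035 m), for 0.2 s.
At the end, for the whole second after the job is handed in: The brass pan is back level (within 0.06 rad) and all three brass caps are inside it, their centres within 60 mm of the inner face of its low end wall (angle between brass_pan_handle's own z axis and vertical below 0.06 rad and x of brass_cap0_mid in the frame of brass_pan_handle between 0.226 and 0.29 m and y of brass_cap0_mid in the frame of brass_pan_handle between -0.07 and 0.07 m and z of brass_cap0_mid in the frame of brass_pan_handle between -0.025 and 0.035 m and x of brass_cap1_mid in the frame of brass_pan_handle between 0.226 and 0.29 m and y of brass_cap1_mid in the frame of brass_pan_handle between -0.07 and 0.07 m and z of brass_cap1_mid in the frame of brass_pan_handle between -0.025 and 0.035 m and x of brass_cap2_mid in the frame of brass_pan_handle between 0.226 and 0.29 m and y of brass_cap2_mid in the frame of brass_pan_handle between -0.07 and 0.07 m and z of brass_cap2_mid in the frame of brass_pan_handle between -0.025 and 0.035 m); the robot touches nothing.
It also fails if it takes over 40 s, if anything falls off the work surface, if the arm or the gripper's body presses on something with over 40 N, if the wrist force passes 120 N, or if a joint passes its speed limit or range.

## Working session

There is one attempt and no reset: what is moved stays moved. The work goes in short steps, Python scripts to look and compute and a tool call to move; the robot and the scene stay as the last step left them, time stands still between calls to the robot, and variables do not carry over. Pictures are saved under pics/ and viewed, and the job is handed in when it is done.

Besides the shell and the picture viewer there is one more tool, called after ">>>" as a command line: name --pt "numbers of a row" for each row, then --argument value for the rest. play_rows: Moves the arm, as the interface text tells. Its arguments: {"type":"object","properties":{"targets":{"type":"array","items":{"type":"array","items":{"type":"number"}}},"newtons":{"type":"number"}},"required":["targets"]}

```bash
mkdir -p pics; python3 - <<'E'
from plant import arm,camera
import cv2,numpy as np
s=arm.get_state();print(s)
for n in("scene","top"):
    c=camera(n);cv2.imwrite(f"pics/{n}0.png",c["color"][:,:,::-1]);np.savez(f"{n}0.npz",**c);print(n,c["camera_matrix"],c["origin"],c["attitude"])
E
```

```text
{'time': 0.0, 'joint_positions': array([-1.24367662,  0.31171726,  0.01398588,  1.51306794, -0.00440109,
        1.31919738, -0.02716566]), 'joint_velocities': array([ 0.0004152 , -0.00139072,  0.0011574 ,  0.00113753, -0.0006906 ,
        0.00094148,  0.00150302]), 'effort': array([ 4.39842661e-04, -3.79922926e+01,  1.46393543e-01, -2.30593246e+01,
        1.24487380e-02,  1.37213440e-02, -2.35909596e-05]), 'tool_pos': array([0.19800422, 0.51233508, 0.23022129]), 'ee_rot': array([ 0.28745318,  1.55170973, -0.29113743]), 'force': array([0.64864932, 0.64902503, 0.08966713]), 'torque': array([-0.01684452,  0.00595534,  0.01989421]), 'opening': 0.9973543646012208}
scene [[384.72057339   0.         253.78492744]
 [  0.         384.72057339 182.41735106]
 [  0.           0.           1.        ]] [ 0.89907512 -0.360914    0.56264164] [-2.22742042 -0.89998996  0.39425413]
top [[471.69141554   0.         248.29416117]
 [  0.         471.69141554 192.18232689]
 [  0.           0.           1.        ]] [ 0.41318146 -0.01570583  1.0279982 ] [-2.12805712  2.16056948 -0.15631478]
```

View pics/scene0.png

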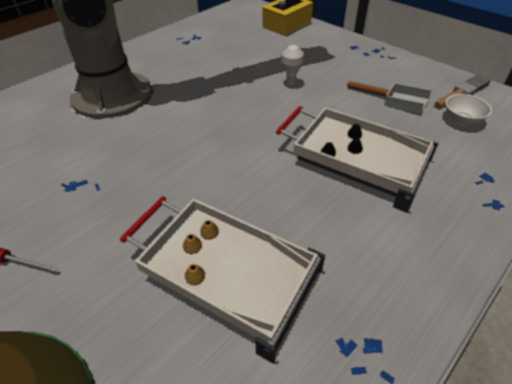

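View pics/top0.png

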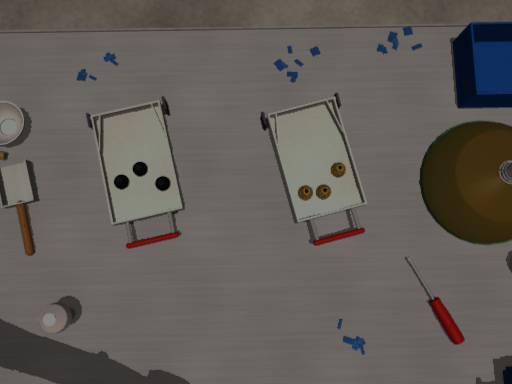

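The brass pan's red bar is at about (338,237) in the top view and (143,220) in the scene view. Its caps are near the handle end. The twin's bar is at top (152,240).

```bash
cat > h.py <<'E'
import numpy as np,cv2
from scipy.spatial.transform import Rotation as R
def ray(c,u,v,z):
    K=c["camera_matrix"];d=R.from_rotvec(c["attitude"]).as_matrix()@np.linalg.inv(K)@np.array([u,v,1.]);o=c["origin"]
    return o+d*(z-o[2])/d[2]
def redbars(c):
    h=cv2.cvtColor(c["color"],cv2.COLOR_RGB2HSV)
    m=(((h[...,0]<6)|(h[...,0]>174))&(h[...,1]>170)&(h[...,2]>80)).astype(np.uint8)
    n,l,st,ce=cv2.connectedComponentsWithStats(m)
    out=[]
    for i in range(1,n):
        if st[i,4]>40:
            ys,xs=np.where(l==i);r=cv2.minAreaRect(np.c_[xs,ys].astype(np.float32));b=cv2.boxPoints(r)
            e=[np.linalg.norm(b[0]-b[1]),np.linalg.norm(b[1]-b[2])]
            p,q=((b[1]+b[2])/2,(b[3]+b[0])/2) if e[0]>e[1] else ((b[0]+b[1])/2,(b[2]+b[3])/2)
            out.append((np.array(r[0]),p,q,st[i,4]))
    return out
def caps(c):
    h=cv2.cvtColor(c["color"],cv2.COLOR_RGB2HSV)
    m=((h[...,0]>8)&(h[...,0]<28)&(h[...,1]>110)&(h[...,2]>40)).astype(np.uint8)
    n,l,st,ce=cv2.connectedComponentsWithStats(m)
    return [(ce[i],st[i,4]) for i in range(1,n) if 25<st[i,4]<900]
E
python3 - <<'E'
from h import *
for n in("top","scene"):
    c=dict(np.load(f"{n}0.npz"))
    for ctr,p,q,a in redbars(c):
        P,Q=ray(c,*p,.05),ray(c,*q,.05);print(n,ctr.round(),a,ray(c,*ctr,.05).round(4),P.round(3),Q.round(3),np.linalg.norm(P-Q).round(4),np.degrees(np.arctan2(*(Q-P)[1::-1])).round(1))
    for ce,a in caps(c): print(' cap',ce.round(),a,ray(c,*ce,.047).round(3))
E
```

```text
top [339. 236.] 235 [ 0.4633 -0.2004  0.05  ] [ 0.476 -0.252  0.05 ] [ 0.45  -0.149  0.05 ] 0.1071 104.1
top [152. 240.] 240 [0.4614 0.1859 0.05  ] [0.473 0.133 0.05 ] [0.45  0.239 0.05 ] 0.108 102.4
top [448. 321.] 460 [ 0.2896 -0.4128  0.05  ] [ 0.332 -0.39   0.05 ] [ 0.248 -0.435  0.05 ] 0.0947 -151.8
 cap [  2. 155.] 35 [0.647 0.508 0.047]
 cap [338. 169.] 150 [ 0.604 -0.205  0.047]
 cap [323. 192.] 145 [ 0.557 -0.172  0.047]
 cap [305. 192.] 145 [ 0.556 -0.134  0.047]
 cap [ 25. 229.] 426 [0.489 0.451 0.047]
scene [289. 120.] 106 [0.4596 0.1819 0.05  ] [0.448 0.236 0.05 ] [0.471 0.132 0.05 ] 0.1068 -77.7
scene [143. 219.] 262 [ 0.4609 -0.2035  0.05  ] [ 0.447 -0.149  0.05 ] [ 0.473 -0.253  0.05 ] 0.1068 -76.0
 cap [25. 25.] 596 [-0.494 -0.008  0.047]
 cap [367.  88.] 229 [0.513 0.413 0.047]
 cap [458.  91.] 30 [0.678 0.546 0.047]
 cap [441. 102.] 63 [0.67  0.476 0.047]
 cap [209. 230.] 224 [ 0.561 -0.14   0.047]
 cap [192. 244.] 241 [ 0.563 -0.178  0.047]
 cap [194. 275.] 277 [ 0.61  -0.211  0.047]
```

```bash
python3 - <<'E'
from h import *
from plant import arm
s=arm.get_state();M=R.from_rotvec(s["ee_rot"]).as_matrix();print(M.round(3),arm.grasp_offset)
yaw=np.radians(14)
for sg in(1,-1):
    y=sg*np.array([np.cos(yaw),np.sin(yaw),0]);x=np.array([0,0,-1.]);T=np.c_[x,y,np.cross(x,y)]
    print(sg,np.degrees(R.from_matrix(M.T@T).as_rotvec()).round(1), (M.T@(np.array([.462,-.202,.20])-s["tool_pos"])/.04).round(2))
E
```

```text
[[-0.001  0.36   0.933]
 [-0.002  0.933 -0.36 ]
 [-1.    -0.002  0.   ]] 0.0187
1 [54.9  0.1  0.1] [  0.79 -14.28  12.59]
-1 [-1.251e+02 -1.000e-01  1.000e-01] [  0.79 -14.28  12.59]
```

>>> play_rows --pt "1 0 -0.95 1 0 0 0" --pt "1 0 -0.95 1 0 0 0" --pt "1 0 -0.95 1 0 0 0" --pt "1 0 -0.95 1 0 0 0" --pt "1 0 -0.95 1 0 0 0" --pt "1 0 -0.95 1 0 0 0" --pt "1 0 -0.95 1 0 0 0" --pt "1 0 -0.95 1 0 0 0" --pt "1 0 -0.95 1 0 0 0" --pt "1 0 -0.95 1 0 0 0"

```text
time: 1.35
tool_pos: [0.4346, 0.0129, 0.2312]
ee_rot: [0.289, 1.551, -0.289]
force: [0.7, 0.1, -0.2]
opening: 1.0
```

>>> play_rows --pt "0.3 0 -0.95 0.5 0 0 0" --pt "0.3 0 -0.95 0.5 0 0 0" --pt "0 0 -0.95 0.5 0 0 0" --pt "0 0 -0.95 0.5 0 0 0" --pt "0 0 0 0 0.9 0 0" --pt "0 0 0 0 0.9 0 0" --pt "0 0 0 0 0.9 0 0" --pt "0 0 0 0 0.9 0 0" --pt "0 0 0 0 0.9 0 0" --pt "0 0 0 0 0.9 0 0"

```text
time: 2.6
tool_pos: [0.4538, -0.156, 0.2308]
ee_rot: [1.02, 1.32, -1.02]
force: [-0.2, -0.3, -1.1]
opening: 0.501
```

```bash
cat > go.py <<'E'
from h import *
from plant import arm
def plan(bar,yawdeg,pitch=0,dz=0):
    s=arm.get_state();M=R.from_rotvec(s["ee_rot"]).as_matrix()
    yaw=np.radians(yawdeg);y=np.array([np.cos(yaw),np.sin(yaw),0]);x=np.array([0,0,-1.]);T=np.c_[x,y,np.cross(x,y)]
    t=np.array(bar)+[0,0,dz]-np.array([0,0,arm.grasp_offset])
    print(s["time"],s["tool_pos"].round(4),s["joint_positions"].round(2),s["force"].round(1),s["opening"])
    print("shift u",(M.T@(t-s["tool_pos"])/.04).round(3),"turn u",(R.from_matrix(M.T@T).as_rotvec(degrees=True)/10).round(3))
if __name__=="__main__":
    plan([.462,-.202,.05],14)
    from plant import camera
    s=arm.get_state();c=camera("wrist");cv2.imwrite("pics/w1.png",c["color"][:,:,::-1])
    Tm=R.from_rotvec(s["ee_rot"]).as_matrix();A=c["mount"]
    W=np.eye(4);W[:3,:3]=Tm;W[:3,3]=s["tool_pos"];W=W@A
    c["origin"]=W[:3,3];c["attitude"]=R.from_matrix(W[:3,:3]).as_rotvec()
    for ctr,p,q,a in redbars(c):
        P,Q=ray(c,*p,.05),ray(c,*q,.05);print(ctr.round(),a,ray(c,*ctr,.05).round(4),P.round(3),Q.round(3),np.linalg.norm(P-Q).round(4),np.degrees(np.arctan2(*(Q-P)[1::-1])).round(1))
    for ce,a in caps(c): print(' cap',ce.round(),a,ray(c,*ce,.047).round(3))
E
python3 go.py
```

```text
2.6 [ 0.4538 -0.156   0.2308] [-0.41  0.21  0.84  1.72 -0.16  1.29  0.72] [-0.2 -0.3 -1.1] 0.5011274853228125
shift u [ 4.988 -0.087  1.168] turn u [ 0.058 -0.003  0.005]
 cap [363. 175.] 201 [ 0.558 -0.138  0.047]
 cap [348. 204.] 523 [ 0.553 -0.171  0.047]
 cap [379. 244.] 454 [ 0.6   -0.205  0.047]
```

View pics/w1.png

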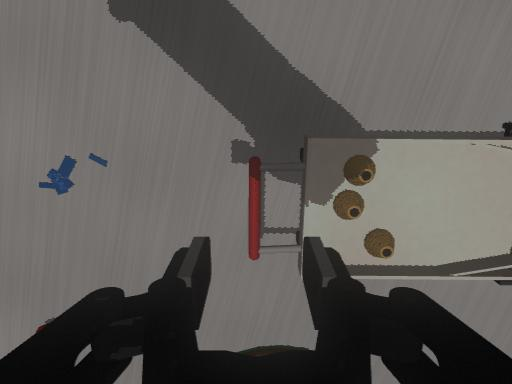

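The red bar runs from (254,157) to (254,260), square to the jaws. Part of it is in shadow, so I'll loosen the mask.

```bash
sed -i 's/\[...,1\]>170)&(h\[...,2\]>80)/[...,1]>150)\&(h[...,2]>45)/' h.py; python3 go.py
```

```text
2.65 [ 0.4538 -0.156   0.2308] [-0.41  0.21  0.84  1.72 -0.16  1.29  0.72] [ 0.2 -0.2  0.7] 0.49997347040976436
shift u [ 4.987 -0.083  1.168] turn u [ 0.041 -0.003  0.006]
[254. 218.] 733 [ 0.4633 -0.2082  0.05  ] [ 0.452 -0.165  0.05 ] [ 0.475 -0.254  0.05 ] 0.0916 -75.7
 cap [363. 175.] 202 [ 0.558 -0.138  0.047]
 cap [348. 204.] 503 [ 0.553 -0.171  0.047]
 cap [380. 244.] 462 [ 0.6   -0.205  0.047]
```

>>> play_rows --pt "0 0.5 -0.04 0.6 0.05 0 0" --pt "0 0.5 -0.04 0.57 0 0 0" --pt "0 0.8 0 0 0 0 0" --pt "0 0.8 0 0 0 0 0" --pt "0 0.5 0 0 0 0 0" --pt "0 0 0 0 0 0 0"

```text
time: 3.45
tool_pos: [0.4615, -0.2014, 0.1057]
ee_rot: [1.02, 1.323, -1.023]
force: [0.0, 0.5, -0.6]
opening: 0.498
```

```bash
sed -i 's/w1.png/w2.png/' go.py; python3 go.py
```

```text
3.45 [ 0.4615 -0.2014  0.1057] [-0.24  0.41  0.8   1.84 -0.34  1.04  0.95] [ 0.   0.5 -0.6] 0.49767680804090797
shift u [1.859 0.016 0.021] turn u [ 0.049 -0.014  0.021]
[262. 158.] 750 [ 0.4546 -0.1675  0.05  ] [ 0.449 -0.146  0.05 ] [ 0.461 -0.19   0.05 ] 0.0455 -75.3
[258. 269.] 494 [ 0.4717 -0.2404  0.05  ] [ 0.468 -0.227  0.05 ] [ 0.475 -0.254  0.05 ] 0.0282 -75.4
```

View pics/w2.png

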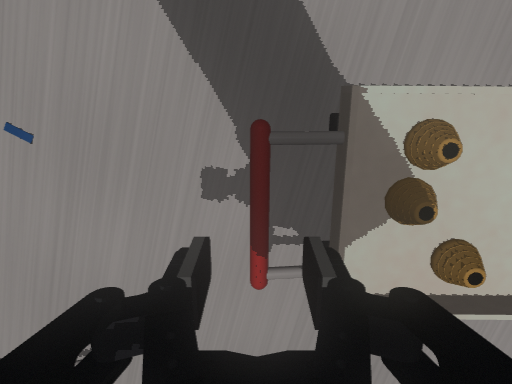

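>>> play_rows --pt "0 0.7 0.01 0.01 0.05 0 0" --pt "0 0.6 0 0 0 0 0" --pt "0 0.56 0 0 0 0 0" --pt "0 0 0 0 0 0 0" --pt "-1 0 0 0 0 0 0" --pt "-1 0 0 0 0 0 0" --pt "-1 0 0 0 0 0 0" --pt "-1 0 0 0 0 0 0" --pt "-1 0 0 0 0 0 0" --pt "-1 0 0 0 0 0 0" --newtons 40

```text
time: 4.75
tool_pos: [0.4637, -0.2034, 0.0344]
ee_rot: [1.029, 1.313, -1.028]
force: [-2.6, -0.0, 6.2]
opening: 0.119
```

```bash
cat > arc.py <<'E'
import numpy as np
from go import *
plan([.462,-.202,.05],14)
f=lambda t:np.array([-.29*np.cos(t)+.01*np.sin(t),.29*np.sin(t)+.01*np.cos(t)])
th=np.arange(0,.76,.05)
P=np.array([f(t) for t in th])
for t,d in zip(th[1:],np.diff(P,axis=0)/.04):print(round(t,2),"tx %.3f ty %.3f"%(-d[1],d[0]))
E
python3 arc.py
```

```text
4.75 [ 0.4637 -0.2034  0.0344] [-0.18  0.52  0.73  1.9  -0.44  0.89  1.02] [-2.6 -0.   6.2] 0.11948028369894594
shift u [ 0.079 -0.033 -0.046] turn u [-0.012  0.005 -0.007]
0.05 tx -0.362 ty 0.022
0.1 tx -0.361 ty 0.040
0.15 tx -0.358 ty 0.058
0.2 tx -0.355 ty 0.075
0.25 tx -0.351 ty 0.093
0.3 tx -0.345 ty 0.110
0.35 tx -0.339 ty 0.128
0.4 tx -0.333 ty 0.144
0.45 tx -0.325 ty 0.161
0.5 tx -0.317 ty 0.177
0.55 tx -0.307 ty 0.192
0.6 tx -0.297 ty 0.208
0.65 tx -0.287 ty 0.222
0.7 tx -0.275 ty 0.236
0.75 tx -0.263 ty 0.250
```

>>> play_rows --pt "-1 -0.18 0.01 0 0 0 0" --pt "-1 -0.18 0.012 0 0 0 0" --pt "-1 -0.18 0.02 0 0 0 0" --pt "-1 -0.18 0.02 0 0 0 0" --pt "-1 -0.18 0.03 0 0 0 0" --pt "-1 -0.18 0.03 0 0 0 0"

```text
time: 5.5
tool_pos: [0.4679, -0.2023, 0.0767]
ee_rot: [1.028, 1.313, -1.03]
force: [0.0, -4.4, -3.8]
opening: 0.122
```

```bash
cat > snap.py <<'E'
import sys
from go import *
from plant import camera
plan([.462,-.202,.05],14)
for n in("scene","top"):
    c=camera(n);cv2.imwrite(f"pics/{n}{sys.argv[1]}.png",c["color"][:,:,::-1]);np.savez(f"{n}{sys.argv[1]}.npz",**c)
E
python3 snap.py 1
```

```text
5.5 [ 0.4679 -0.2023  0.0767] [-0.21  0.46  0.77  1.85 -0.38  0.98  0.97] [ 0.  -4.4 -3.8] 0.12192386670183827
shift u [ 1.134 -0.141 -0.044] turn u [-0.016  0.007  0.003]
```

View pics/scene1.png

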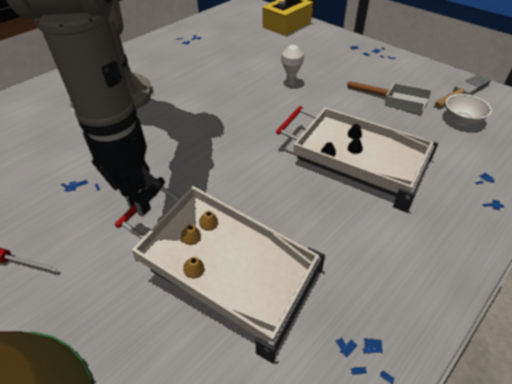

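The bar is held at about (140,205) and the handle end has risen. The caps, at (208,220), (190,234) and (193,267), haven't moved yet.

>>> play_rows --pt "-1 -0.178 0.038 0 0 0 0" --pt "-1 -0.178 0.038 0 0 0 0" --pt "-1 -0.175 0.046 0 0 0 0" --pt "-1 -0.175 0.046 0 0 0 0" --pt "-1 -0.173 0.055 0 0 0 0" --pt "-1 -0.173 0.055 0 0 0 0" --pt "-1 -0.17 0.064 0 0 0 0" --pt "-1 -0.17 0.064 0 0 0 0" --pt "-1 -0.166 0.072 0 0 0 0" --pt "-1 -0.166 0.072 0 0 0 0"

```text
time: 6.85
tool_pos: [0.4879, -0.1973, 0.145]
ee_rot: [1.028, 1.315, -1.032]
force: [-1.7, -5.5, -3.3]
opening: 0.121
```

```bash
python3 snap.py 2
```

```text
6.85 [ 0.4879 -0.1973  0.145 ] [-0.26  0.41  0.81  1.73 -0.32  1.14  0.89] [-1.7 -5.5 -3.3] 0.12101306477722293
shift u [ 2.846 -0.648 -0.04 ] turn u [-0.019  0.002  0.018]
```

View pics/scene2.png

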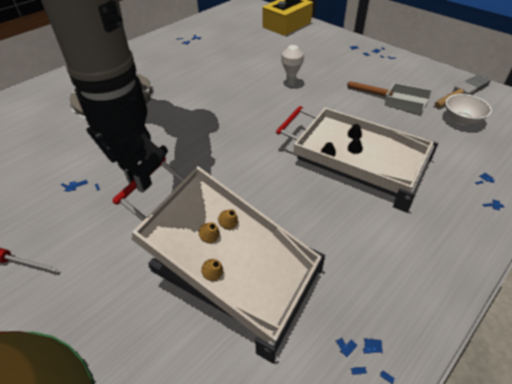

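All three caps have started to slide, to (228,218), (208,232) and (211,270), with the tilt at about 0.4 rad. I'll keep raising.

>>> play_rows --pt "-1 -0.162 0.08 0 0 0 0" --pt "-1 -0.162 0.08 0 0 0 0" --pt "-1 -0.158 0.088 0 0 0 0" --pt "-1 -0.158 0.088 0 0 0 0" --pt "-1 -0.154 0.096 0 0 0 0" --pt "-1 -0.154 0.096 0 0 0 0" --pt "-1 -0.149 0.104 0 0 0 0" --pt "-1 -0.149 0.104 0 0 0 0" --pt "-1 -0.144 0.111 0 0 0 0" --pt "-1 -0.144 0.111 0 0 0 0"

```text
time: 8.2
tool_pos: [0.523, -0.1884, 0.2066]
ee_rot: [1.028, 1.319, -1.036]
force: [-6.5, -4.0, 2.4]
opening: 0.118
```

```bash
python3 snap.py 3
```

```text
8.2 [ 0.523  -0.1884  0.2066] [-0.27  0.42  0.82  1.55 -0.31  1.31  0.83] [-6.5 -4.   2.4] 0.11846791809851319
shift u [ 4.393 -1.532 -0.026] turn u [-0.027 -0.009  0.04 ]
```

View pics/scene3.png

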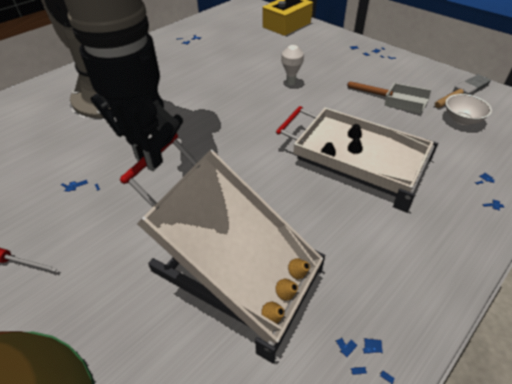

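All three caps lie in a row along the low end wall, at (299,268), (287,289) and (273,312). I'll check this in the pan frame.

```bash
cat > chk.py <<'E'
import sys
from h import *
th=float(sys.argv[2]);yw=np.radians(14.2);h=np.array([.462,-.202,.05])
e=np.array([np.cos(yw),np.sin(yw),0]);k=np.array([0,0,1.]);y=np.cross(k,e)
H=h+.29*e-.01*k
xp=np.cos(th)*e-np.sin(th)*k;zp=np.sin(th)*e+np.cos(th)*k;o=H-.29*xp+.01*zp
for n in("top","scene"):
    c=dict(np.load(f"{n}{sys.argv[1]}.npz"))
    for ce,a in caps(c):
        d=ray(c,*ce,0)-c["origin"];t=((o-.003*zp-c["origin"])@zp)/(d@zp);p=c["origin"]+t*d-o
        q=np.array([p@xp,p@y]);
        if abs(q[1])<.12 and 0<q[0]<.35:print(n,ce.round(),a,q.round(3))
E
python3 chk.py 3 .67; python3 - <<'E'
import numpy as np
from scipy.optimize import brentq
print(brentq(lambda t:.29*np.sin(t)+.01*np.cos(t)-.01-(.2066-.0344),0,.85))
E
```

```text
top [321. 107.] 165 [ 0.264 -0.039]
top [302. 112.] 163 [0.264 0.003]
top [284. 117.] 164 [0.264 0.043]
scene [298. 268.] 309 [0.266 0.036]
scene [286. 289.] 336 [ 0.266 -0.004]
scene [273. 311.] 318 [ 0.266 -0.043]
0.6443863802239442
```

The caps sit at x ≈ 0.265 (expected about 0.27) with y within ±0.045, so all three are gathered. Next I'll lower the pan by retracing the arc.

>>> play_rows --pt "-1 0.144 -0.111 0 0 0 0" --pt "-1 0.144 -0.111 0 0 0 0" --pt "-1 0.149 -0.104 0 0 0 0" --pt "-1 0.149 -0.104 0 0 0 0" --pt "-1 0.154 -0.096 0 0 0 0" --pt "-1 0.154 -0.096 0 0 0 0" --pt "-1 0.158 -0.088 0 0 0 0" --pt "-1 0.158 -0.088 0 0 0 0" --pt "-1 0.162 -0.08 0 0 0 0" --pt "-1 0.162 -0.08 0 0 0 0"

```text
time: 9.55
tool_pos: [0.4881, -0.1972, 0.1456]
ee_rot: [1.029, 1.314, -1.031]
force: [-3.6, -3.8, 0.5]
opening: 0.119
```

>>> play_rows --pt "-1 0.166 -0.072 0 0 0 0" --pt "-1 0.166 -0.072 0 0 0 0" --pt "-1 0.17 -0.064 0 0 0 0" --pt "-1 0.17 -0.064 0 0 0 0" --pt "-1 0.173 -0.055 0 0 0 0" --pt "-1 0.173 -0.055 0 0 0 0" --pt "-1 0.175 -0.046 0 0 0 0" --pt "-1 0.175 -0.046 0 0 0 0" --pt "-1 0.178 -0.038 0 0 0 0" --pt "-1 0.178 -0.038 0 0 0 0"

```text
time: 10.8
tool_pos: [0.4679, -0.2023, 0.0765]
ee_rot: [1.03, 1.313, -1.03]
force: [-1.9, -4.2, -0.5]
opening: 0.123
```

```bash
python3 snap.py 4; python3 chk.py 4 .15
```

```text
10.8 [ 0.4679 -0.2023  0.0765] [-0.21  0.46  0.77  1.86 -0.38  0.98  0.97] [-1.9 -4.2 -0.5] 0.12295068839561892
shift u [ 1.129 -0.142 -0.044] turn u [-0.019  0.004 -0.002]
top [321. 111.] 157 [ 0.268 -0.039]
top [302. 116.] 146 [0.268 0.003]
top [284. 120.] 144 [0.268 0.043]
scene [295. 270.] 286 [0.271 0.036]
scene [283. 291.] 302 [ 0.271 -0.004]
scene [270. 313.] 260 [ 0.27  -0.043]
```

View pics/scene4.png

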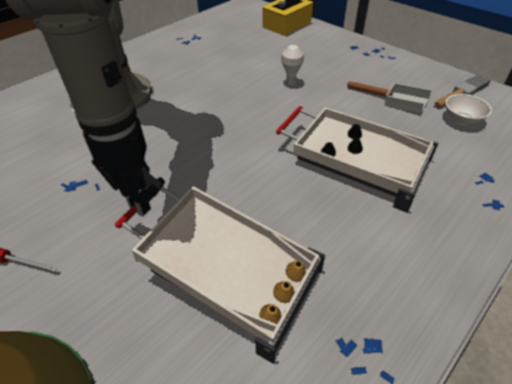

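The caps stayed at the low end, at (295,270), (283,291) and (270,313). I'll lower the rest of the way and release to half open.

>>> play_rows --pt "-1 0.18 -0.03 0 0 0 0" --pt "-1 0.18 -0.03 0 0 0 0" --pt "-1 0.18 -0.02 0 0 0 0" --pt "-1 0.18 -0.02 0 0 0 0" --pt "-1 0.17 -0.012 0 0 0 0" --pt "-1 0.16 -0.01 0 0 0 0" --pt "-1 0 0 0 0 0 0" --pt "-1 0 0 0 0 0 0"

```text
time: 11.9
tool_pos: [0.4637, -0.2034, 0.0345]
ee_rot: [1.029, 1.312, -1.03]
force: [-0.8, -5.0, 0.0]
opening: 0.121
```

>>> play_rows --pt "-0.5 0 0 0 0 0 0" --pt "-0.2 0 0 0 0 0 0" --pt "0 0 0 0 0 0 0" --pt "0 0 0 0 0 0 0" --pt "0 0 0 0 0 0 0" --pt "0 0 0 0 0 0 0"

```text
time: 12.65
tool_pos: [0.4634, -0.2025, 0.0341]
ee_rot: [1.029, 1.314, -1.029]
force: [0.2, -0.3, -0.8]
opening: 0.5
```

```bash
python3 snap.py 5; sed -i 's/w2.png/w5.png/' go.py; python3 go.py
```

```text
12.65 [ 0.4634 -0.2025  0.0341] [-0.18  0.52  0.73  1.9  -0.44  0.89  1.02] [ 0.2 -0.3 -0.8] 0.5001223330072869
shift u [ 0.07  -0.032 -0.022] turn u [-0.013 -0.001 -0.   ]
12.75 [ 0.4634 -0.2026  0.0341] [-0.18  0.52  0.73  1.9  -0.44  0.89  1.02] [-0.7 -0.5 -0.3] 0.49905681909435795
shift u [ 0.07  -0.031 -0.023] turn u [-0.013 -0.    -0.   ]
[257. 212.] 3264 [ 0.4563 -0.1773  0.05  ] [ 0.449 -0.146  0.05 ] [ 0.465 -0.213  0.05 ] 0.0691 -76.6
[256. 334.] 696 [ 0.47   -0.2338  0.05  ] [ 0.467 -0.222  0.05 ] [ 0.473 -0.246  0.05 ] 0.0243 -76.2
```

View pics/w5.png

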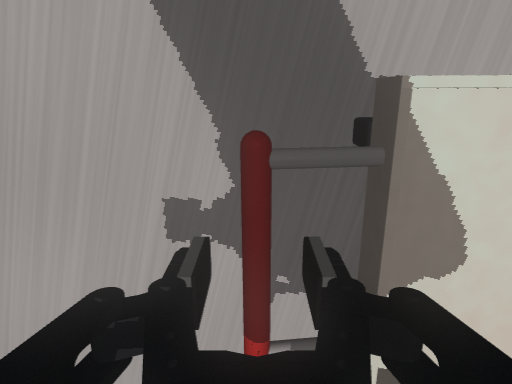

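The bar at (257,240) is free between the fingers, whose inner faces are at columns 210 and 303. I'll retreat straight up.

>>> play_rows --pt "0 -0.5 0 0 0 0 0" --pt "0 -0.7 0 0 0 0 0" --pt "0 -0.9 0 0 0 0 0" --pt "0 -0.9 0 0 0 0 0" --pt "0 -0.9 0 0 0 0 0" --pt "0 -0.5 0 0 0 0 0" --pt "0 0 0 0 0 0 0" --pt "0 0 0 0 0 0 0" --pt "0 0 0 0 0 0 0" --pt "0 0 0 0 0 0 0"

```text
time: 14.05
tool_pos: [0.463, -0.2024, 0.2092]
ee_rot: [1.029, 1.316, -1.03]
force: [0.2, -0.2, -0.5]
opening: 0.5
```

```bash
python3 snap.py 6; python3 chk.py 6 0; python3 - <<'E'
from h import *
for n in("scene","top"):
  c=dict(np.load(f"{n}6.npz"))
  for r in redbars(c): print(n,r[0].round(),r[3],ray(c,*r[0],.05).round(3))
c=dict(np.load("top6.npz"));K=c["camera_matrix"]
# floor flatness from depth: points along pan axis
yw=np.radians(14.2);e=np.array([np.cos(yw),np.sin(yw),0])
Rm=R.from_rotvec(c["attitude"]).as_matrix()
for d in (.08,.11,.14,.17,.2,.23):
  p=np.array([.462,-.202,.034])+d*e;q=K@(Rm.T@(p-c["origin"]));u,v=(q[:2]/q[2]).round().astype(int)
  z=np.median(c["z_map"][v-1:v+2,u-1:u+2]);print(d,u,v,(c["origin"]+Rm@(np.linalg.inv(K)@[u,v,1]*z))[2].round(4))
E
```

```text
14.05 [ 0.463  -0.2024  0.2092] [-0.3   0.3   0.86  1.69 -0.24  1.26  0.85] [ 0.2 -0.2 -0.5] 0.49966135109138377
shift u [ 4.448 -0.014 -0.011] turn u [-0.014 -0.004  0.009]
top [320. 111.] 144 [ 0.27  -0.039]
top [302. 116.] 142 [0.269 0.003]
top [284. 121.] 141 [0.269 0.043]
scene [295. 271.] 268 [0.271 0.037]
scene [283. 292.] 281 [ 0.271 -0.004]
scene [270. 313.] 236 [ 0.271 -0.042]
scene [289. 120.] 118 [0.459 0.183 0.05 ]
scene [143. 219.] 278 [ 0.462 -0.204  0.05 ]
scene [  4. 255.] 76 [ 0.362 -0.401  0.05 ]
top [333. 238.] 203 [ 0.46  -0.189  0.05 ]
top [152. 240.] 267 [0.462 0.185 0.05 ]
top [451. 329.] 340 [ 0.275 -0.418  0.05 ]
0.08 327 201 0.0332
0.11 323 187 0.0332
0.14 319 174 0.0337
0.17 315 161 0.033
0.2 311 147 0.0336
0.23 307 134 0.0333
```

View pics/scene6.png

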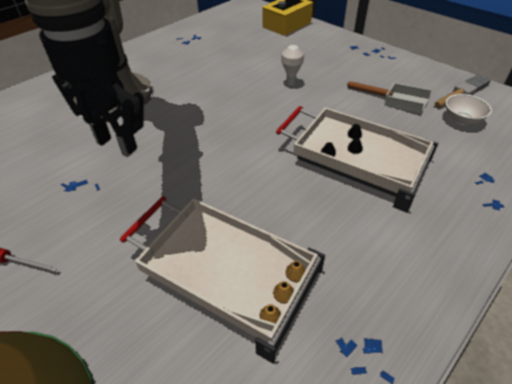

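The floor heights are flat at 33–34 mm, so the pan is level. The caps are at x ≈ 0.27 along the end wall, and the gripper is clear.

```bash
python3 -c "
from plant import arm;print(arm.finish_job())"
```

```text
the job is handed in; nothing more can be done
None
```

I gripped the brass pan's red bar and tipped the pan up along its hinge arc to about 0.65 rad. All three brass caps slid into a row against the low end wall. I then lowered the pan along the same arc, let go, backed straight up, and handed the job in at about 14 s.

- **Caps:** in the pan frame they sit at x ≈ 0.270 m (needed 0.226–0.290) and y ≈ -0.04, 0.00 and +0.04 m. The top and scene views agree within about 2 mm. While tipped they read x ≈ 0.265 m, also in range.
- **Pan level:** the floor measures 33–34 mm high along its length, which is flat.
- **Gripper and force:** the gripper was about 160 mm above the bar with no contact. The readings at the end of each move call stayed below 10 N.
- **One disagreement:** in the last top view the bar's centre read about 13 mm off along y. I think the gripper hid part of the bar, because the scene view put it within about 2 mm of where it started.

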